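Tip the weighed ginger from the scale scoop into the pan

ROBOT

A 6-joint arm with a two-finger parallel gripper is mounted at the origin on the work surface. World frame = base frame: x ahead of the robot, y to its left, z up, the work surface at z = 0. Lengths are in m, angles in rad, forces in N, time in s.
With the tool pointing down it reaches from about 0.225 to 0.725 m from the base axis. Payload 3.1 kg.
Tool frame: the origin (TCP) lies on the mounting face of the last link; the fingertips stand 173 mm ahead of it and the grasp point (between the pads) lies 155 mm ahead of it; z points along the fingers, y is the direction in which the jaws open and shut (so a half turn about z gives the same grasp; the last joint's range is limited). The gripper opens to 85 mm and grips with 20 to 120 N. Pads are 22 mm wide; open, the fingers measure 114 mm over their backs; the gripper's body (76 mm by 85 mm) begins 54 mm behind the grasp point. The pads swing forward as they close: fully open they stand 13 mm farther back than shut.
Start: joints at [1.172, 0.048, 0.099, 1.622, 0, 1.443], TCP at [0.14, 0.506, 0.405] pointing down, gripper open.
Joint ranges: [-2.91, 2.91], [-0.99, 1.94], [-1.21, 1.42], [-2.12, 2.29], [-1.49, 1.47], [-3.14, 3.14]. Speed limits (rad/s): [2.79, 2.79, 3.14, 3.14, 3.14, 3.14].

INTERFACE

Orientations are given as a unit quaternion [w, x, y, z].
In Python, from bench import * gives the robot as it stands.
- The arm moves only by the tool servo_tool, never from a script. Its argument "rows" is a list of rows, each a list of 4 numbers: the shift along the world's x, y, z in m, then the turn about the world's z in rad. In form: [[dx, dy, dz, roll], ...]. A call has 1 to 12 rows; each row is the pose to reach, as a shift and turn from the pose commanded when the call began; what a row does not reach only later rows make up. A row lasts 1/8 s, in which the tool goes at most 62.5 mm and 10.7 degrees, less where a joint would pass 70% of its speed; a pose out of reach is approached as far as the arm can. A call with a gripper value outside its range is refused whole. "grip" is the gripper command: -1 is shut, 1 is fully open, values between are in proportion, set as the call begins (left out, the last holds). The fingers move at their own pace and stop on an object; "grip_force" is the grip in N (left out, the last holds). Time passes only in rows, so rows that repeat a pose let the fingers close. It gives the time, the measured TCP pose, the force and the opening at its end, in the units of the state.
- observe(): the state, without advancing time (a new reading comes with each control period).
- get_image(name): name is "scene" or "top"; returns a dict with "image" (480x640x3 uint8, red, green, blue), "z_map" (480x640 float32, m along the optical axis (not along the pixel's ray), 0 where there is no reading), "mtx" (3x3 intrinsics, pixels), "extrinsics" (4x4, takes a point from world to camera coordinates). Camera axes: x right, y down, z forward; pixel columns grow to the right and rows downward; lengths in m; the calibration is good to about 2 mm. A picture is of the moment at which its call begins.
- job_done(): hands the job in, once; it reports no verdict.
The state is a dict: "clock": time; "joint_positions": joint angles; "joint_velocities": joint speeds; "joint_efforts": joint torques, N m; "eef_pos": TCP position; "eef_rot": TCP orientation; "contact_force": force on the tool from outside, world axes, zero at the start; "ft_torque": the same for the moment, N m; "width": finger opening in m.
Only numpy, scipy, OpenCV 4.12 (cv2) and the standard library are available. Lean on these libraries where they do the work, as an engineer would, in place of code of your own. Each camera call takes 0.05 s, during which the arm holds its last target. There are 200 camera calls.

TASK

The three pieces of ginger in the scoop have been weighed: draw the loaded steel scoop up out of its cradle on the scale without spilling, and tip all three pieces into the deep rectangular pan that stands on the other side of the table. Finish while still holding the scoop by its handle, raised clear above that pan with its nose pointing steeply down into it (about 60 degrees) and touching nothing but the gripper, so that the last scraps fall in. Leave the other things on the table as they are.

Things in the scene. Friction and masses are not known exactly. Their poses are not given: they have to be found in the camera images.
- scoop_grip (a point): Grip point on the scoop's straight black handle (16 wide, 20 high, level, 105 long behind the trough): at its mid height and width, 70 behind the trough's rear wall, 35 before the handle's rear end. Axes: x along the handle to the nose, y across to the left, z up. Scoop 0.2 to 0.33 kg. At the start it is level, this point 82 above the table, the handle pointing roughly to the robot.
- scoop_center (a point): Centre of the scoop's trough, half-way up: 130 along x and 14 below scoop_grip (same axes). Steel trough 120 long, 90 wide, 40 high, walls and floor 3 thick, side walls only 24 high over the front 50; open at the top and at its front end, the nose. At the start it sits level in the cradle, underside 48 above the table, three pieces of ginger in it.
- scoop_nose (a point): Middle of the scoop's front lower edge: 190 along x and 34 below scoop_grip (same axes).
- scale: White kitchen scale 190 x 170 x 48 high, does not move; on it a steel cradle: four thin walls round the scoop's trough, about 4 clearance, side walls up to 76 above the table, front and rear up to 70; the handle passes over the rear wall. Origin at table height under the centre; x from handle to nose, z up. It stands left or right on the table, the pan on the other side.
- pan_center (a point): Centre of the mouth, at rim height (65 above the table), of the deep steel pan, empty, which does not move: inside 244 (along its x) x 164 (along its y) x 62 deep, flange 12 wide around the rim. x along its long side, z up.
- ginger1_center (a point): Centre of piece 1 of the three in the scoop: knobbly brown ginger root, about 38 x 33 x 26, 30 g, rough: on the tilted scoop floor it slides or rolls off once the nose is some 45 to 60 degrees down.
- ginger2_center (a point): Centre of piece 2 of the three in the scoop: knobbly brown ginger root, about 38 x 33 x 26, 30 g, rough: on the tilted scoop floor it slides or rolls off once the nose is some 45 to 60 degrees down.
- ginger3_center (a point): Centre of piece 3 of the three in the scoop: knobbly brown ginger root, about 38 x 33 x 26, 30 g, rough: on the tilted scoop floor it slides or rolls off once the nose is some 45 to 60 degrees down.
- knife: Bystander: small knife with a yellow handle, 205 long, 18 high, near the robot in the middle. Origin under its middle. Leave it.
- stray1: Bystander: loose piece of ginger on the table between scale and pan, 26 high. Leave it.
- stray2: Bystander: another loose piece of ginger on the table between scale and pan, 26 high. Leave it.
- mug: Bystander: white mug, 76 wide, 90 high, at the left. Origin under its centre. Leave it.
- jar: Bystander: low glass jar with a steel lid, 56 wide, 70 high, far in the middle between scale and pan. Origin under its centre. Leave it.
- steelbowl: Bystander: small steel bowl, 100 wide, 45 high, at the right. Origin under its centre. Leave it.
Mind the look-alikes: they are no part of the job. Leave any purple or red look-alike of the part that bears scoop_grip alone.

How it is judged:
On the way, in this order (a step that is already met when the one before it is completed fails the run):
1. the scoop is drawn up clear of the cradle with all three pieces still in it (z of scoop_nose in the frame of scale above 0.085 m and z of scoop_grip in the frame of scale above 0.115 m and contact force between scoop and scale below 0.1 N and x of ginger1_center in the frame of scoop_grip between 0.065 and 0.195 m and y of ginger1_center in the frame of scoop_grip between -0.047 and 0.047 m and z of ginger1_center in the frame of scoop_grip between -0.034 and 0.02 m and x of ginger2_center in the frame of scoop_grip between 0.065 and 0.195 m and y of ginger2_center in the frame of scoop_grip between -0.047 and 0.047 m and z of ginger2_center in the frame of scoop_grip between -0.034 and 0.02 m and x of ginger3_center in the frame of scoop_grip between 0.065 and 0.195 m and y of ginger3_center in the frame of scoop_grip between -0.047 and 0.047 m and z of ginger3_center in the frame of scoop_grip between -0.034 and 0.02 m), for 0.2 s.
2. all three pieces are in the pan (x of ginger1_center in the frame of pan_center between -0.125 and 0.125 m and y of ginger1_center in the frame of pan_center between -0.085 and 0.085 m and z of ginger1_center in the frame of pan_center between -0.065 and -0.005 m and x of ginger2_center in the frame of pan_center between -0.125 and 0.125 m and y of ginger2_center in the frame of pan_center between -0.085 and 0.085 m and z of ginger2_center in the frame of pan_center between -0.065 and -0.005 m and x of ginger3_center in the frame of pan_center between -0.125 and 0.125 m and y of ginger3_center in the frame of pan_center between -0.085 and 0.085 m and z of ginger3_center in the frame of pan_center between -0.065 and -0.005 m), for 0.2 s.
At the end, for the whole second after the job is handed in: All three pieces lie at rest in the pan below its rim; the scoop is still held by the fingers, at rest, its nose 40 to 80 degrees below level, the nose above the pan's mouth (within its outline or at most about 15 mm outside) and at least 10 mm above the rim, touching neither pan nor scale (all of step 2 and angle between scoop_grip's own x axis and vertical between 2.27 and 2.97 rad and x of scoop_nose in the frame of pan_center between -0.14 and 0.14 m and y of scoop_nose in the frame of pan_center between -0.1 and 0.1 m and z of scoop_nose in the frame of pan_center above 0.01 m and height (world z) of scoop_grip above 0.18 m and contact force between scoop and the fingers above 1 N and contact force between scoop and pan below 0.1 N and contact force between scoop and scale below 0.1 N and linear speed of scoop below 0.03 m/s and linear speed of each of ginger1, ginger2, ginger3 below 0.05 m/s); the arm keeps its last pose, push and grip.
It fails at once if a bystander is pushed more than 30 mm (distance of any of knife, stray1, stray2, mug, jar, steelbowl from where it was at the start of the episode above 0.03 m).
It also fails if it takes over 51 s, if anything falls off the work surface, if the arm or the gripper's body presses on something with over 40 N, if the wrist force passes 120 N, or if a joint passes its speed limit or range.

## Working session

There is one attempt and no reset: what is moved stays moved. The work goes in short steps, Python scripts to look and compute and a tool call to move; the robot and the scene stay as the last step left them, time stands still between calls to the robot, and variables do not carry over. Pictures are saved under pics/ and viewed, about 8 in all and at most 12, crops included, and the job is handed in when it is done.

Besides the shell and the picture viewer there is one more tool, called after "Request:" as name([rows], argument=value, ...), one row to a line, values as JSON. servo_tool: Moves the arm, as the interface text tells. Its arguments: {"type":"object","properties":{"rows":{"type":"array"},"grip":{"type":"number"},"grip_force":{"type":"number"}},"required":["rows"]}

```bash
mkdir -p pics; ls
cat > h.py <<'E'
from bench import *
import numpy as np, cv2
def pts(d):
    z=d["z_map"]; K=d["mtx"]; v,u=np.mgrid[0:480,0:640]
    c=np.stack([(u-K[0,2])*z/K[0,0],(v-K[1,2])*z/K[1,1],z],-1)
    T=np.linalg.inv(d["extrinsics"]); w=c@T[:3,:3].T+T[:3,3]; w[z==0]=np.nan; return w
def save(d,n): cv2.imwrite("pics/"+n,d["image"][:,:,::-1])
def proj(d,p):
    c=d["extrinsics"]@np.append(p,1); q=d["mtx"]@c[:3]; return q[:2]/q[2]
E
python3 - <<'E'
from h import *
for n in ["scene","top"]:
    d=get_image(n); save(d,n+"0.png"); T=np.linalg.inv(d["extrinsics"]); print(n,T[:3,3].round(3),T[:3,2].round(2),(d["z_map"]>0).mean(), d["mtx"][0,0])
s=observe(); print(s)
E
```

```text
pics
scene [1.189 0.927 0.985] [-0.47 -0.63 -0.62] 0.989130859375 563.6018323040787
top [0.338 0.008 1.074] [ 0.14  0.01 -0.99] 0.9960221354166666 469.5499163732135
{'clock': 0.1, 'joint_positions': array([ 1.17219932e+00,  4.87115593e-02,  9.76941108e-02,  1.62196806e+00,
       -1.06533859e-05,  1.44302047e+00]), 'joint_velocities': array([ 0.00016673, -0.00126963,  0.00406385, -0.00203219,  0.00113498,
       -0.00159455]), 'joint_efforts': array([ 1.87187412e-03, -3.39852011e+01,  3.20934820e+01,  1.58439466e-02,
       -2.23275169e-04, -3.03407859e-06]), 'eef_pos': array([0.1403791 , 0.50569381, 0.40358536]), 'eef_rot': array([-2.79623812e-04,  1.34997052e-01,  9.90845395e-01, -1.05828496e-03]), 'contact_force': array([ 0.14362901, -1.0234589 , -0.17883669]), 'ft_torque': array([-0.03356915,  0.01787133,  0.05113033]), 'width': 0.08524686620194723}
```

View pics/top0.png

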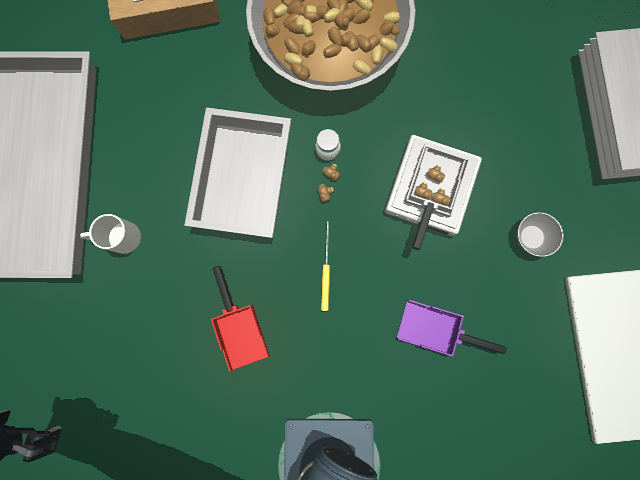

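View pics/scene0.png

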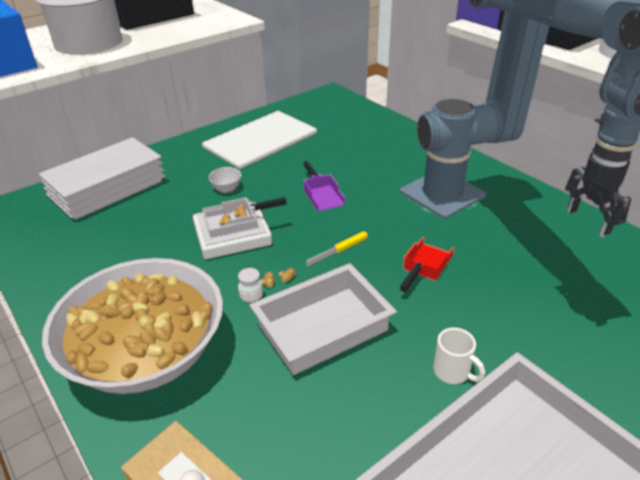

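The top view shows the steel scoop on the scale at about (437,185), with its handle running from (432,205) to (418,248). The pan is at (240,175), the stray ginger at (328,182), the jar at (328,143) and the knife at (326,270). The red and purple look-alikes are nearer the robot.

Run:
```python
from h import *
d=get_image("top"); w=pts(d); im=d["image"].astype(int)
v,u=np.mgrid[0:480,0:640]
def box(a,b,c,e): return (u>=a)&(u<=b)&(v>=c)&(v<=e)
m=box(400,450,195,260)&(im.max(2)<70)&(w[...,2]>0.07)
p=w[m]; print("handle n",m.sum(),"z",np.percentile(p[:,2],[5,50,95]).round(4))
r=cv2.minAreaRect(p[:,:2].astype(np.float32)); print(r, cv2.boxPoints(r).round(4).tolist())
c=p[:,:2].mean(0); U,S,V=np.linalg.svd(p[:,:2]-c,full_matrices=False); ax=V[0]*np.sign(V[0][0]); t=(p[:,:2]-c)@ax
print("c",c,"ax",ax,np.arctan2(ax[1],ax[0]),t.min(),t.max(), "rear",c+ax*t.min())
# pan rim
m=box(175,300,95,250)&(abs(w[...,2]-.065)<.006)
r=cv2.minAreaRect(w[m][:,:2].astype(np.float32)); print("pan",m.sum(),r)
m=box(370,490,125,245)&(abs(w[...,2]-.048)<.005)
print("scale",cv2.minAreaRect(w[m][:,:2].astype(np.float32)))
m=box(370,490,125,245)&(w[...,2]>.066)&(im.min(2)>90)
q=w[m];print("trough/cradle",cv2.minAreaRect(q[:,:2].astype(np.float32)),np.percentile(q[:,2],[5,50,95]))
for n,b in dict(strayA=(318,342,160,205),jar=(312,345,125,162),mug=(80,142,212,255)).items():
    m=box(*b)&(w[...,2]>.012); print(n,w[m].min(0).round(3),w[m].max(0).round(3))
m=box(412,460,160,205)&(im[...,0]-im[...,2]>40); print("ginger",w[m].min(0),w[m].max(0))
```

```text
handle n 119 z [0.0783 0.091  0.0943]
((0.5085940361022949, -0.19689686596393585), (0.016082538291811943, 0.10109006613492966), 70.8714599609375) [[0.45820000767707825, -0.18790000677108765], [0.5536999702453613, -0.22110000252723694], [0.5590000152587891, -0.20589999854564667], [0.4634999930858612, -0.17270000278949738]]
c [ 0.49826452 -0.19003359] ax [ 0.94897526 -0.31535053] -0.3208260059977454 -0.038561751667725894 0.062436306847848864 rear [ 0.46167038 -0.17787312]
pan 2793 ((0.6358363628387451, 0.20446906983852386), (0.19556058943271637, 0.2755754590034485), 82.23763275146484)
scale ((0.6142608523368835, -0.23372989892959595), (0.166748046875, 0.18665029108524323), 70.58296966552734)
trough/cradle ((0.5831760764122009, -0.22352313995361328), (0.10468083620071411, 0.2043192833662033), 70.63371276855469) [0.06771747 0.07518153 0.09133253]
strayA [ 0.578 -0.021  0.012] [0.677 0.027 0.032]
jar [ 0.677 -0.021  0.012] [0.731 0.035 0.077]
mug [0.458 0.436 0.012] [0.552 0.573 0.095]
ginger [nan nan nan] [nan nan nan]
```

Request:
servo_tool([
  [0.02,-0.04,0,0],
  [0.05,-0.09,0,0],
  [0.08,-0.14,0,0],
  [0.11,-0.2,0,0],
  [0.14,-0.26,0,0],
  [0.17,-0.32,0,-0.02],
  [0.2,-0.37,0,-0.03],
  [0.23,-0.43,0,-0.04],
  [0.26,-0.49,0,-0.05],
  [0.29,-0.55,-0.01,-0.06],
  [0.32,-0.6,-0.02,-0.065],
  [0.345,-0.65,-0.03,-0.065],
], grip=1)

```text
clock: 1.65
eef_pos: [0.4794, -0.1334, 0.3768]
eef_rot: [0.0, 0.167, 0.986, 0.0]
contact_force: [1.0, 0.9, 0.6]
width: 0.0854
```

Request:
servo_tool([
  [0.014,-0.027,-0.005,0],
  [0.028,-0.054,-0.01,0],
  [0.028,-0.054,-0.01,0],
  [0.028,-0.054,-0.01,0],
])

```text
clock: 2.15
eef_pos: [0.5065, -0.185, 0.3669]
eef_rot: [-0.001, 0.167, 0.986, 0.0]
contact_force: [-0.6, -0.3, 0.2]
width: 0.0855
```

Request:
servo_tool([
  [0.006,-0.013,0,0],
  [0.006,-0.013,-0.02,0],
  [0.006,-0.013,-0.04,0],
  [0.006,-0.013,-0.055,0],
  [0.006,-0.013,-0.065,0],
  [0.006,-0.013,-0.07,0],
  [0.006,-0.013,-0.07,0],
])

```text
clock: 3.02
eef_pos: [0.5128, -0.1983, 0.2972]
eef_rot: [0.0, 0.167, 0.986, -0.0]
contact_force: [-0.1, 0.4, 0.3]
width: 0.0853
```

Run:
```python
from h import *
a=get_image("scene"); b=get_image("top"); print(observe()["eef_pos"])
A=cv2.resize(a["image"][120:280,160:320],(480,480),interpolation=cv2.INTER_CUBIC); B=cv2.resize(b["image"][120:280,350:510],(480,480),interpolation=cv2.INTER_CUBIC)
cv2.imwrite("pics/c1.png",np.hstack([A,B])[:,:,::-1][:, :])
m=np.hstack([A,B]); cv2.imwrite("pics/c1.png",cv2.resize(m,(800,400))[:,:,::-1])
```

```text
[ 0.51300545 -0.1983939   0.29792048]
```

View pics/c1.png

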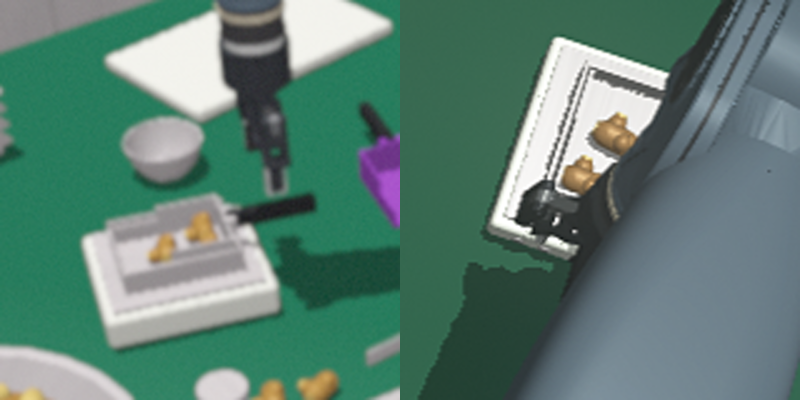

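The crop shows the open jaws straddling the middle of the black handle, and the ginger still in the scoop. I'll go down and grip.

Request:
servo_tool([
  [0,0,-0.02,0],
  [0,0,-0.04,0],
  [0,0,-0.055,0],
  [0,0,-0.06,0],
  [0,0,-0.06,0],
])

```text
clock: 3.75
eef_pos: [0.5128, -0.1983, 0.2373]
eef_rot: [-0.0, 0.167, 0.986, -0.0]
contact_force: [-0.4, -0.3, -0.1]
width: 0.0854
```

Request:
servo_tool([
  [0,0,0,0],
  [0,0,0,0],
  [0,0,0,0],
  [0,0,0,0],
  [0,0,0,0],
  [0,0,0,0],
  [0,0,0,0],
  [0,0,0,0],
], grip=-1, grip_force=110)

```text
clock: 4.75
eef_pos: [0.5128, -0.1985, 0.2377]
eef_rot: [0.0, 0.167, 0.986, -0.0]
contact_force: [-1.3, -0.5, 3.8]
width: 0.0145
```

Request:
servo_tool([
  [0,0,0.003,0],
  [0,0,0.008,0],
  [0,0,0.014,0],
  [0,0,0.021,0],
  [0,0,0.028,0],
  [0,0,0.035,0],
  [0,0,0.042,0],
  [0,0,0.049,0],
  [0,0,0.056,0],
  [0,0,0.062,0],
  [0,0,0.066,0],
  [0,0,0.066,0],
])

```text
clock: 6.25
eef_pos: [0.5129, -0.1984, 0.3036]
eef_rot: [0.0, 0.167, 0.986, -0.0]
contact_force: [-0.3, 0.7, -2.8]
width: 0.0142
```

Run:
```python
from h import *
a=get_image("scene"); s=observe(); print(s["eef_pos"],s["contact_force"],s["ft_torque"],s["width"])
cv2.imwrite("pics/c2.png",cv2.resize(a["image"][120:280,160:320],(480,480),interpolation=cv2.INTER_CUBIC)[:,:,::-1])
```

```text
[ 0.51281384 -0.19830085  0.30325817] [-0.09024175  0.33932362 -2.96180162] [0.06827188 0.24063346 0.07661069] 0.014189042162684577
```

View pics/c2.png

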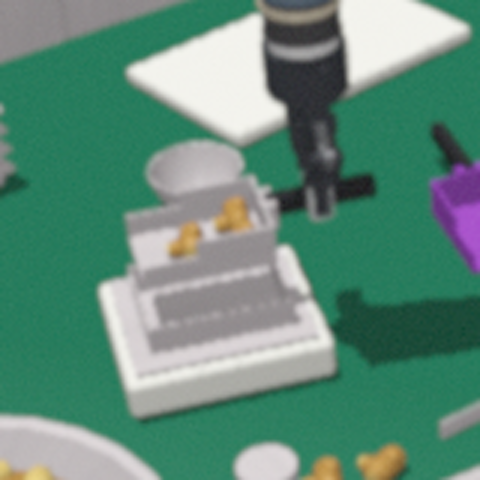

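The scoop is level and clear of the cradle, with the ginger visible in it. Next I'll raise it and carry it gently to the pan.

Request:
servo_tool([
  [0,0,0.005,0],
  [0,0,0.015,0],
  [0,0,0.03,0],
  [0,0,0.045,0],
  [0,0.003,0.06,0],
  [0,0.01,0.075,0],
  [0,0.02,0.09,0],
  [0,0.033,0.102,0],
  [0,0.048,0.112,0],
  [0,0.065,0.118,0],
  [0.003,0.083,0.122,0.01],
  [0.006,0.102,0.122,0.02],
])

```text
clock: 7.8
eef_pos: [0.519, -0.0949, 0.4253]
eef_rot: [0.0, 0.157, 0.988, 0.0]
contact_force: [1.4, -0.6, -1.3]
width: 0.0145
```

Request:
servo_tool([
  [0.003,0.02,0,0.015],
  [0.007,0.042,0,0.03],
  [0.011,0.065,0,0.05],
  [0.015,0.09,0,0.07],
  [0.019,0.115,0,0.09],
  [0.023,0.14,0,0.11],
  [0.027,0.165,0,0.13],
  [0.031,0.19,0,0.145],
  [0.034,0.212,0,0.16],
  [0.037,0.232,0,0.17],
  [0.039,0.25,0,0.175],
  [0.041,0.266,0,0.18],
])

```text
clock: 9.3
eef_pos: [0.5598, 0.1709, 0.425]
eef_rot: [-0.0, 0.068, 0.998, -0.0]
contact_force: [0.6, 0.4, -3.1]
width: 0.0144
```

Request:
servo_tool([
  [0.001,0.014,0,0],
  [0.002,0.026,0,0],
  [0.002,0.035,0,0],
  [0.002,0.041,0,0],
  [0.002,0.044,0,0],
  [0.002,0.045,0,0],
  [0.002,0.045,0,0],
])

```text
clock: 10.18
eef_pos: [0.5618, 0.2145, 0.4252]
eef_rot: [0.0, 0.068, 0.998, -0.0]
contact_force: [-0.3, -0.1, -2.5]
width: 0.0143
```

Run:
```python
from h import *
a=get_image("scene"); s=observe(); print(s["eef_pos"],s["contact_force"],s["ft_torque"],s["width"])
cv2.imwrite("pics/c3.png",cv2.resize(a["image"][120:400,230:510],(560,560),interpolation=cv2.INTER_CUBIC)[:,:,::-1])
```

```text
[0.56180968 0.21443762 0.42527218] [ 0.63828133 -0.85003321 -3.22494012] [0.05474635 0.30054987 0.02670612] 0.014126609382110326
```

View pics/c3.png

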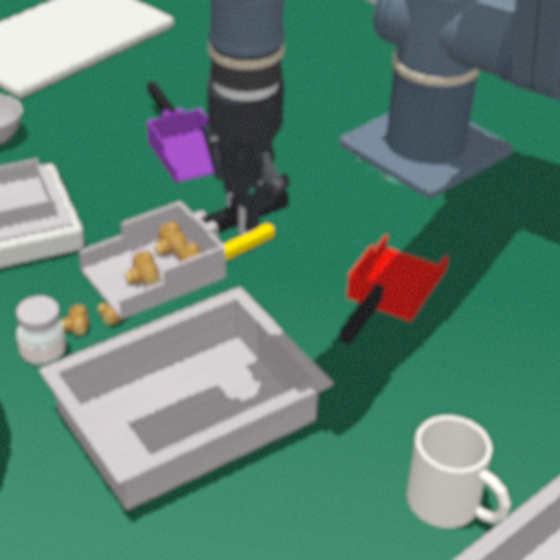

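Request:
servo_tool([
  [0,0,0,0],
  [0,0,0,0],
  [0,0,0,0],
], grip_force=40)

```text
clock: 10.6
eef_pos: [0.5618, 0.2146, 0.4252]
eef_rot: [0.0, 0.068, 0.998, 0.0]
contact_force: [0.2, -0.2, -3.3]
width: 0.0145
```

```bash
cat >> h.py <<'E'
def tilt():
    s=observe(); print(s["clock"],s["eef_pos"].round(4),s["contact_force"].round(2),s["ft_torque"].round(3),s["width"])
    d=get_image("scene"); w=pts(d); p=w.reshape(-1,3); g=s["eef_pos"]+[0,0,-.155]
    ax=np.array([.991,-.136,0]); ay=np.array([.136,.991,0]); q=np.stack([(p-g)@ax,(p-g)@ay,(p-g)[:,2]],1)
    m=(q[:,0]>.045)&(q[:,0]<.21)&(abs(q[:,1])<.06)&(q[:,2]>-.18)&(q[:,2]<.06)   # scoop side wall, ahead of the grip
    r=q[m]; print("n",m.sum(),"fwd max",r[:,0].max(),"z min,max",r[:,2].min(),r[:,2].max())
    m2=(abs(q[:,1])<.05)&(abs(q[:,0])<.21)&(q[:,2]>-.19)&(q[:,2]<.06); print("low z",np.nanmin(q[m2,2]))
    return d
E
python3 -c "
from h import *
tilt()"
```

```text
10.6 [0.5618 0.2146 0.4252] [ 0.24 -0.19 -3.27] [ 0.076  0.265 -0.038] 0.014527917946310823
n 2629 fwd max 0.1718590426067821 z min,max -0.03787874583186579 0.011468710801185278
low z -0.03787874583186579
```

Still level, so I'll reduce the grip further.

Request:
servo_tool([
  [0,0,0,0],
  [0,0,0,0],
  [0,0,0,0],
], grip_force=20)

```text
clock: 11.02
eef_pos: [0.5618, 0.2147, 0.4252]
eef_rot: [0.0, 0.068, 0.998, 0.0]
contact_force: [0.1, 0.4, -3.6]
width: 0.0143
```

```bash
python3 -c "
from h import *
tilt()"
```

```text
11.025 [0.5618 0.2147 0.4252] [ 0.11  0.36 -3.56] [-0.005  0.226  0.003] 0.014269832459162912
n 2634 fwd max 0.17211937303848543 z min,max -0.03823195357299547 0.010979909096808793
low z -0.03823195357299547
```

Request:
servo_tool([
  [0,0,0,0],
  [0,0,0,0],
], grip=-0.69, grip_force=20)

```text
clock: 11.32
eef_pos: [0.5618, 0.2147, 0.4252]
eef_rot: [-0.0, 0.068, 0.998, 0.0]
contact_force: [0.2, 0.9, -3.2]
width: 0.014
```

```bash
python3 -c "
from h import *
tilt()"
```

```text
11.325 [0.5618 0.2147 0.4252] [ 0.24  0.93 -3.24] [0.032 0.24  0.016] 0.014016971753529428
n 2635 fwd max 0.17193387969094748 z min,max -0.037980037892465957 0.011374238926384672
low z -0.037980037892465957
```

Request:
servo_tool([
  [0,0,0,0],
  [0,0,0,0],
], grip=-0.665)

```text
clock: 11.62
eef_pos: [0.5618, 0.2147, 0.4252]
eef_rot: [0.0, 0.068, 0.998, 0.0]
contact_force: [0.4, 0.2, -3.8]
width: 0.0144
```

```bash
python3 -c "
from h import *
tilt()"
```

```text
11.625 [0.5618 0.2147 0.4252] [ 0.36  0.22 -3.82] [0.058 0.199 0.031] 0.014405597740049667
n 2627 fwd max 0.172251080658535 z min,max -0.03786883520991935 0.011231745035294782
low z -0.03786883520991935
```

Request:
servo_tool([
  [0,0,0,0],
  [0,0,0,0],
], grip=-0.65)

```text
clock: 11.92
eef_pos: [0.5618, 0.2147, 0.4252]
eef_rot: [0.0, 0.068, 0.998, 0.0]
contact_force: [0.9, -0.3, -3.0]
width: 0.0153
```

```bash
python3 -c "
from h import *
tilt()"
```

```text
11.925 [0.5618 0.2147 0.4252] [ 0.85 -0.32 -3.02] [0.071 0.357 0.043] 0.015325834624517757
n 2635 fwd max 0.17180836561022592 z min,max -0.038667423237709664 0.012230881496093304
low z -0.038667423237709664
```

Request:
servo_tool([
  [0,0,0,0],
], grip=-0.64)

```text
clock: 12.1
eef_pos: [0.5618, 0.2147, 0.4252]
eef_rot: [0.0, 0.068, 0.998, 0.0]
contact_force: [-0.5, 0.4, -3.1]
width: 0.0157
```

```bash
python3 -c "
from h import *
tilt()"
```

```text
12.1 [0.5618 0.2147 0.4252] [-0.46  0.38 -3.1 ] [ 0.028  0.312 -0.022] 0.015666635780612767
n 2625 fwd max 0.1719702179468034 z min,max -0.03931190345186142 0.010739966390875821
low z -0.03931190345186142
```

Request:
servo_tool([
  [0,0,0,0],
], grip=-0.632)

```text
clock: 12.28
eef_pos: [0.562, 0.2147, 0.4255]
eef_rot: [0.001, 0.068, 0.998, 0.0]
contact_force: [0.5, -0.2, -2.5]
width: 0.016
```

```bash
python3 -c "
from h import *
tilt()"
```

```text
12.275 [0.562  0.2147 0.4255] [ 0.51 -0.24 -2.52] [ 0.011  0.061 -0.032] 0.016027885518250733
n 2612 fwd max 0.16405156161526085 z min,max -0.07575105959777917 -0.0006802660392100091
low z -0.07575105959777917
```

Request:
servo_tool([
  [0,0,0,0],
], grip=-0.64)

```text
clock: 12.45
eef_pos: [0.5617, 0.2147, 0.4252]
eef_rot: [-0.0, 0.068, 0.998, 0.0]
contact_force: [-1.1, 0.5, -2.8]
width: 0.0156
```

```bash
python3 -c "
from h import *
tilt()"
```

```text
12.45 [0.5617 0.2147 0.4252] [-1.1   0.49 -2.78] [0.    0.36  0.048] 0.015642398958870426
n 837 fwd max 0.07734126927964213 z min,max -0.16753861754382182 -0.06747926850493213
low z -0.18997460192978166
```

Request:
servo_tool([
  [0,0,0,0],
  [0,0,0,0],
  [0,0,0,0],
  [0,0,0,0],
], grip=-1, grip_force=80)

```text
clock: 13.0
eef_pos: [0.5618, 0.2147, 0.4253]
eef_rot: [0.0, 0.068, 0.998, 0.0]
contact_force: [-0.1, 0.3, -1.7]
width: 0.0151
```

```bash
python3 -c "
from h import *
d=tilt(); e=get_image('top')
A=cv2.resize(d['image'][120:400,230:510],(500,500),interpolation=cv2.INTER_CUBIC)
B=cv2.resize(e['image'][85:265,165:345],(300,300))
B=np.vstack([B,np.zeros((200,300,3),np.uint8)])
cv2.imwrite('pics/c4.png',np.hstack([A,B])[:,:,::-1])"
```

```text
13.0 [0.5618 0.2147 0.4253] [-0.13  0.28 -1.69] [ 0.021  0.049 -0.032] 0.015079015372011492
n 195 fwd max 0.06365578620380533 z min,max -0.16931241220671323 -0.08516003540652273
low z -0.17148721585501092
```

View pics/c4.png

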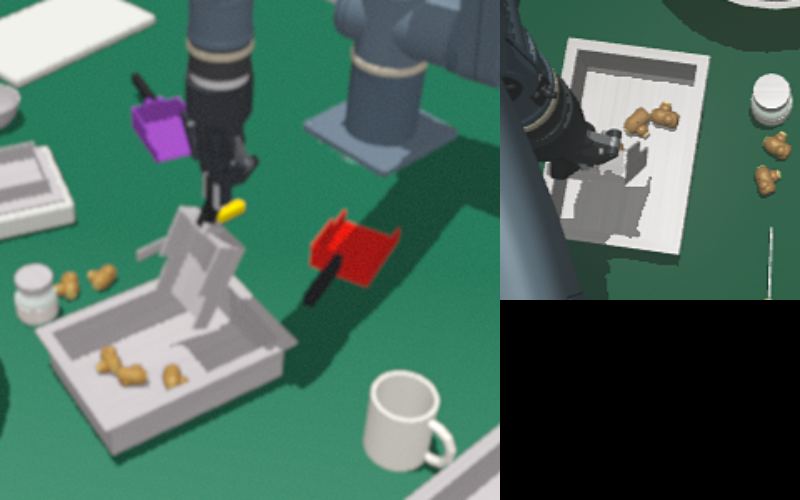

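The picture shows all three pieces on the pan floor, at left-panel pixels (108,358), (130,376) and (175,377). The scoop is empty and hangs steeply nose-down, and the strays, jar and knife have not moved. I'll let it settle and run one numeric check.

Request:
servo_tool([
  [0,0,0,0],
  [0,0,0,0],
  [0,0,0,0],
  [0,0,0,0],
])

```text
clock: 13.6
eef_pos: [0.5618, 0.2147, 0.4252]
eef_rot: [0.0, 0.068, 0.998, 0.0]
contact_force: [-0.3, 0.4, -2.5]
width: 0.0149
```

```bash
python3 -c "
from h import *
d=tilt(); w=pts(d); im=d['image'].astype(int)
R=np.array([[.991,-.136,0],[.136,.991,0],[0,0,1]])
q=(w-[.636,.2045,.065])@R.T
br=(im[...,0]-im[...,2]>50)&(abs(q[...,0])<.14)&(abs(q[...,1])<.1)
n,l,st,c=cv2.connectedComponentsWithStats(br.astype(np.uint8))
for i in range(1,n):
    if st[i,4]>15: print('brown blob (pan frame)',st[i,4],np.nanmin(q[l==i],0).round(3),np.nanmax(q[l==i],0).round(3))
m=(q[...,2]>.02)&(q[...,2]<.17)&(abs(q[...,1])<.035)&(abs(q[...,0])<.14)&(im.min(2)>90)
p=q[m]; c0=np.median(p,0); best=None
rng=np.random.default_rng(0)
for _ in range(500):
    a=p[rng.choice(len(p),3,False)]; nn=np.cross(a[1]-a[0],a[2]-a[0]); nn/=np.linalg.norm(nn)+1e-12
    k=(abs((p-a[0])@nn)<.002)
    if abs(nn[1])<.3 and (best is None or k.sum()>best[0]): best=(k.sum(),nn,p[k])
print(len(p),best[:2],'deg below level',np.degrees(np.arctan2(abs(best[1][0]),abs(best[1][2]))),'lowest scoop pt',p[p[:,2].argmin()])
"
```

```text
13.6 [0.5618 0.2147 0.4252] [-0.27  0.35 -2.52] [-0.053  0.019  0.009] 0.01490103949441068
n 192 fwd max 0.06308828724883984 z min,max -0.16869059264725217 -0.08604482381616874
low z -0.17286412904193094
brown blob (pan frame) 28 [-0.083  0.007  0.165] [-0.068  0.025  0.201]
brown blob (pan frame) 294 [ 0.034 -0.079 -0.064] [ 0.081  0.015 -0.035]
brown blob (pan frame) 117 [-0.013  0.011 -0.065] [ 0.022  0.046 -0.034]
798 (np.int64(467), array([ 0.90355465, -0.00191844,  0.42846856])) deg below level 64.62953972369658 lowest scoop pt [-0.03236336  0.02074231  0.03236671]
```

```bash
python3 -c "
from bench import *
print(job_done())"
```

```text
the job is handed in; nothing more can be done
None
```

All three pieces of ginger are in the pan, and the scoop is still held above it, nose down. I handed the job in at about 13.6 s on the clock, and no verdict was reported.

I gripped the handle 50 mm behind the trough, 20 mm nearer the trough than scoop_grip. I lifted the scoop level out of the cradle and carried it over the pan. The tool can't tilt, so I loosened the grip step by step until the scoop swung nose-down under its own weight, then gripped it firmly again.

Last checks before handing in:
- **Ginger:** all three pieces were on the pan floor, with their tops about 34 mm below the rim. Their colour patches lay within the pan's inside outline.
- **Scoop:** its nose was 64.6° below level, about 32 mm above the rim and 32 mm from the pan's centre along its length. In the picture it touched neither pan nor scale. The arm was still, and the measured opening (14.9 mm against the 16 mm handle) was steady.
- **Bystanders:** the strays, jar, knife and mug looked unmoved in the pictures. I checked this only by eye, and the bowl was not in the final crops.

The check also flagged a small fourth coloured patch near the gripper fingers. I put it down to the yellow knife handle showing at the gripper's edge, because the picture showed no ginger there.

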